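# Clamp the glued patch into the hallway hook board

## Task

The oak hook board lies on the table for repair, and a glued oak patch stands a little proud in the notch of its far edge. Pick up the one-hand bar clamp and stand it on its jaws across the board at the patch, pistol grip on the near side; then pump its trigger until the end jaw has drawn the patch flush into the notch, and finish still holding the trigger squeezed so that the jaw keeps a firm but moderate pressure while the glue grabs: do not let go at the end. Do not crush the patch, and leave the cup, the vase and the glue bottle where they stand.

Things in the scene. Friction and masses are not known exactly. Their poses are not given: they have to be found in the camera images.
- clamp: One-hand ratchet bar clamp, dark nylon, notched steel bar, 0.49 kg, loose, standing on the feet of its two jaws, pistol grip up. Origin: on the table plane under the middle of the grip; x along the bar towards the end jaw, z up. From it (mm): grip x -13..13, z 85..168; head round the bar 30 wide, x -17..41, z 44..89; bar 8 wide, underside z 50, tail back to x -165; centre of mass x 35, z 70.
- handle (a point): Middle of the pistol grip, 135 mm above the clamp's origin; the grip is 26 mm wide across the bar (clamp y) and 26 mm along it, free on both sides. Held here across the bar, the clamp can be carried without touching the trigger. Axes as the clamp.
- grip (a point): Point for pumping, 18 mm in front of the grip's middle, 127 mm above the clamp's origin: half-way between the back of the grip and the front of the resting trigger. Along clamp x the two measure 63 mm at rest (67 mm at the trigger's top), 38 mm fully squeezed; 20 to 26 mm wide in y. The unclamped clamp slides on the table to suit the fingers. Axes as the clamp.
- trigger (a joint): Trigger angle, rad: 0 at rest (leaning forward, sprung, 3 to 6 N at grip), 0.235 squeezed fully back to the grip; pivot 23 mm, top 142 mm above the clamp's foot. A full squeeze and release draws the end jaw 9 mm closer. Once the jaw bears, the trigger stalls short of 0.235; jaw force is about 2.4 x squeeze - 20 N (20 N gives about 28 N). Let go, the bar stays but the pressure goes slack.
- bar (a joint): How far the bar has been drawn through the head, m: the opening between the two pads is 150 mm minus this. Starts between 0 and 0.010 and grows as the clamp closes; a brake (8 N) holds it where it is.
- near_pad (a point): Middle of the soft pad face of the jaw under the grip, 30 mm in front of the clamp's origin, 21 mm above the foot; pad 32 mm wide, 36 mm high, facing clamp +x; jaw 34 mm wide. Axes as the clamp.
- end_pad (a point): Middle of the soft pad face of the end jaw at the bar's far end, 21 mm above the foot; pad 32 mm wide, 36 mm high, facing clamp -x; jaw 34 mm wide, 29 mm thick with its pad, 70 mm tall. It moves with bar. Axes as the clamp.
- board: Reclaimed oak board lying flat, 110 mm (own x) by 450 mm (own y), 24 mm thick, 1.3 kg, loose; origin: centre of its underside, z up, x away from the robot. Four black iron coat hooks point up to 71 mm above the table at own y -165, -55, 55, 165 mm (20 mm wide, own x -45..23 mm). The far long edge (own x 55 mm) has a notch in its middle, 96 mm long, 20 mm deep.
- patch: Plain oak patch, 20 mm (own x, into the notch) by 90 mm, 24 mm high, loose, in the notch of the board's far edge between the two middle hooks. Origin: centre of its underside. It stands 4 to 9 mm proud at first; flush when its origin is 45 mm from the board's along the board's x. Soft old wood: over 75 N from the jaw (about 40 N on the trigger) crushes it.
- cup: Brown ceramic cup, 76 mm across, 70 mm high; origin at its underside. Not part of the job.
- vase: Small glass vase, 68 mm across, 120 mm high; origin at its underside. Not part of the job.
- glue: White glue bottle, 52 mm across, 148 mm high; origin at its underside. Not part of the job.
Not all that is in view belongs to the job. Of the things like the patch, leave any that is blue or purple; of the rest the larger one is meant.

How it is judged:
By the outcome, as a careful person would: the job done as asked, in the order asked, and still so for the second after the job is handed in, while the arm keeps its last pose, push and grip.
It also fails if it takes over 72 s, if anything falls off the work surface, if the arm or the gripper's body presses on something with over 40 N, if the wrist force passes 120 N, or if a joint passes its speed limit or range.

## Robot

A 6-joint arm with a two-finger parallel gripper is mounted at the origin on the work surface. World frame = base frame: x ahead of the robot, y to its left, z up, the work surface at z = 0. Lengths are in m, angles in rad, forces in N, time in s.
With the tool pointing down it reaches from about 0.3 to 0.775 m from the base axis. Payload 14.6 kg.
Tool frame: the origin (TCP) lies at the very end of the fingers, on their centre line; the grasp point (between the pads) lies 19 mm behind it; y points along the fingers, z is the direction in which the jaws open and shut, and the axes are right-handed (so a half turn about y gives the same grasp; the last joint's range is limited). The gripper opens to 94 mm and grips with 3 to 60 N. Pads are 16 mm wide; open, the fingers measure 119 mm over their backs; the gripper's body (75 mm by 177 mm) begins 78 mm behind the grasp point.
Start: joints at [1.122, 0.3, 1.521, -0, 1.321, -0.067], TCP at [0.205, 0.51, 0.205] pointing down, gripper open.
Joint ranges: [-3.03, 3.03], [-0.79, 2.21], [0.23, 2.52], [-1.04, 4.18], [0, 3.07], [-2.55, 2.55]. Speed limits (rad/s): [2.22, 2.22, 2.57, 3.14, 3.14, 3.14].

## Interface

Orientations are given as [roll, pitch, yaw] about the fixed x, y, z axes, in that order (R = Rz(yaw) Ry(pitch) Rx(roll)).
In Python, from station import get_obs, camera, hand_in, masks_of gives the robot as it stands.
- The arm moves only by the shell command python3 -m jog 'ROWS' [FORCE]. ROWS is text: rows parted by semicolons, each of 7 numbers parted by spaces: the shift along the world's x, y, z in mm, then the turn, a rotation vector about the world's x, y, z in degrees, then the closure, from 0 (fully open) to 1 (shut). A call has 1 to 10 rows; each row is the pose to reach, as a shift and turn from the pose measured when the call began; what a row does not reach only later rows make up. A row lasts 1/12 s, in which the tool goes at most 41.7 mm and 7.16 degrees, less where a joint would pass 70% of its speed; a pose out of reach is approached as far as the arm can. A call with a gripper value outside its range is refused whole. The fingers move at their own pace and stop on an object; FORCE is the grip in N (left out, the last holds). Time passes only in rows, so rows that repeat a pose let the fingers close. It gives the time, the measured TCP pose, the force and the opening at its end, in the units of the state.
- get_obs(): the state, without advancing time (a new reading comes with each control period).
- camera(name): name is "scene" or "top" or "wrist"; returns a dict with "img" (420x560x3 uint8, red, green, blue), "range_z" (420x560 float32, m along the optical axis (not along the pixel's ray), 0 where there is no reading), "fx", "fy", "cx", "cy" (pixels), "rvec" (rotation vector, rad) and "tvec" (3), from world to camera coordinates, as OpenCV has them. Camera axes: x right, y down, z forward; pixel columns grow to the right and rows downward; lengths in m; the calibration is good to about 2 mm. A picture is of the moment at which its call begins.
- hand_in(): hands the job in, once; it reports no verdict.
Trained networks look in the newest picture that a camera, given by its name, has taken for a name from the list of things; names that differ only in an ending like _2 or _b are one class to them, and where a whole thing is asked for, a point or a joint stands for the part that bears it (a point fixed in the world has none). Each returns a list of dicts, best first, with "conf" (0 to 1); they miss things now and then, are a little off and sometimes report something else, mostly with a low value. They report only what shows in the picture. A call takes as long as a camera call. They do not tell look-alikes from the thing itself.
- masks_of(thing, camera): "mask" (420x560 bool, what is visible of it) and "extent" ([left, top, right, bottom] in pixels, round what is visible of it).
The state is a dict: "time_s": time; "qpos": joint angles; "joint_vel": joint speeds; "tau": joint torques, N m; "ee_pos": TCP position; "eef_rot": TCP orientation; "force": force on the tool from outside, world axes, zero at the start; "moment": the same for the moment, N m; "grip_width": finger opening in m.
Only numpy, scipy, OpenCV 4.12 (cv2) and the standard library are available. Lean on these libraries where they do the work, as an engineer would, in place of code of your own. Each camera call takes 0.05 s, during which the arm holds its last target.

## Working session

There is one attempt and no reset: what is moved stays moved. The work goes in short steps, Python scripts to look and compute and a shell command to move; the robot and the scene stay as the last step left them, time stands still between calls to the robot, and variables do not carry over. Pictures are saved under pics/ and viewed, and the job is handed in when it is done.

```bash
mkdir -p pics; ls; cat > h.py <<'E'
import numpy as np, cv2
from station import get_obs, camera, hand_in, masks_of
def shot(name,fn):
    c=camera(name); cv2.imwrite('pics/'+fn,c['img'][:,:,::-1]); return c
def pts(c,mask=None):
    z=c['range_z']; m=z>0
    if mask is not None: m&=mask
    v,u=np.nonzero(m); z=z[v,u]
    p=np.stack([(u-c['cx'])/c['fx']*z,(v-c['cy'])/c['fy']*z,z],1)
    R,_=cv2.Rodrigues(np.array(c['rvec'],float))
    return (p-np.array(c['tvec']).ravel())@R, np.stack([u,v],1)
def proj(c,P):
    R,_=cv2.Rodrigues(np.array(c['rvec'],float))
    q=np.atleast_2d(P)@R.T+np.array(c['tvec']).ravel()
    return np.stack([q[:,0]/q[:,2]*c['fx']+c['cx'],q[:,1]/q[:,2]*c['fy']+c['cy']],1)
E
python3 - <<'E'
from h import *
o=get_obs(); print({k:np.round(v,3) for k,v in o.items()})
for n in ['scene','top']:
    c=shot(n,n+'0.png')
    for t in ['clamp','board','patch','cup','vase','glue','end_pad']:
        for d in masks_of(t,n):
            P,uv=pts(c,d['mask'])
            print(n,t,round(d['conf'],2),d['extent'],np.round(np.median(P,0),3),np.round(np.percentile(P,2,0),3),np.round(np.percentile(P,98,0),3))
E
```

```text
pics
{'time_s': np.float64(0.0), 'qpos': array([ 1.122,  0.3  ,  1.522, -0.   ,  1.321, -0.067]), 'joint_vel': array([ 0.   , -0.001, -0.001,  0.001,  0.002,  0.001]), 'tau': array([ 1.0000e-03, -5.3180e+01, -3.5274e+01,  7.1000e-02,  2.4000e-02,
       -0.0000e+00]), 'ee_pos': array([0.205, 0.51 , 0.205]), 'eef_rot': array([-1.572,  0.   , -0.382]), 'force': array([ 0.015,  0.05 , -0.335]), 'moment': array([ 0.069, -0.029, -0.013]), 'grip_width': np.float64(0.094)}
scene board 0.8 [213.5, 177.0, 367.2, 261.7] [0.55  0.034 0.022] [ 0.462 -0.143 -0.002] [0.631 0.289 0.062]
scene patch 0.87 [291.0, 217.6, 320.6, 237.7] [0.6   0.066 0.019] [ 0.582  0.025 -0.003] [0.614 0.113 0.026]
scene patch 0.81 [259.4, 165.9, 291.5, 183.2] [0.362 0.208 0.014] [ 0.322  0.171 -0.003] [0.39  0.255 0.026]
scene patch 0.67 [312.2, 248.5, 333.9, 266.8] [ 0.706 -0.009  0.013] [ 0.684 -0.041 -0.003] [0.715 0.025 0.018]
scene patch 0.66 [296.2, 282.6, 323.1, 293.5] [ 0.751 -0.105  0.012] [ 0.728 -0.125 -0.   ] [ 0.776 -0.087  0.018]
scene cup 0.66 [374.6, 197.6, 402.8, 235.8] [0.758 0.229 0.047] [0.714 0.192
[... 963 characters left out ...]
0.022] [ 0.578  0.027 -0.002] [0.615 0.113 0.03 ]
top cup 0.6 [180.0, 125.0, 211.9, 153.4] [0.753 0.233 0.024] [ 0.712  0.193 -0.001] [0.78  0.261 0.073]
top cup 0.55 [363.0, 161.3, 420.9, 268.9] [ 0.61  -0.374  0.065] [ 0.382 -0.418 -0.003] [ 0.68  -0.264  0.074]
top vase 0.77 [224.9, 116.8, 248.4, 142.0] [0.769 0.112 0.07 ] [0.741 0.081 0.006] [0.798 0.135 0.121]
top glue 0.91 [144.7, 264.5, 165.9, 280.5] [0.355 0.333 0.091] [0.33  0.318 0.016] [0.376 0.362 0.145]
top end_pad 0.71 [365.5, 161.9, 422.2, 271.7] [ 0.625 -0.381  0.065] [ 0.382 -0.411  0.002] [ 0.677 -0.264  0.074]
top end_pad 0.55 [365.3, 162.4, 420.4, 269.1] [ 0.518 -0.327  0.067] [ 0.382 -0.414 -0.005] [ 0.674 -0.266  0.171]
```

View pics/scene0.png

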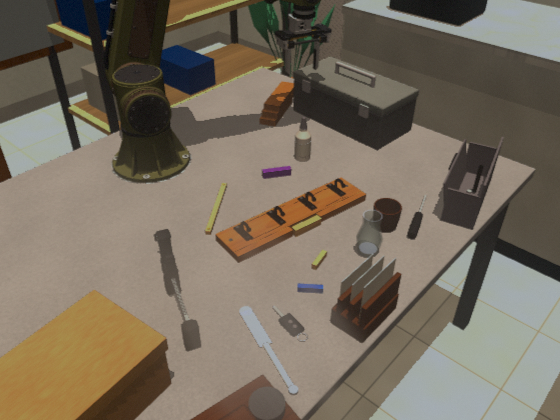

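View pics/top0.png

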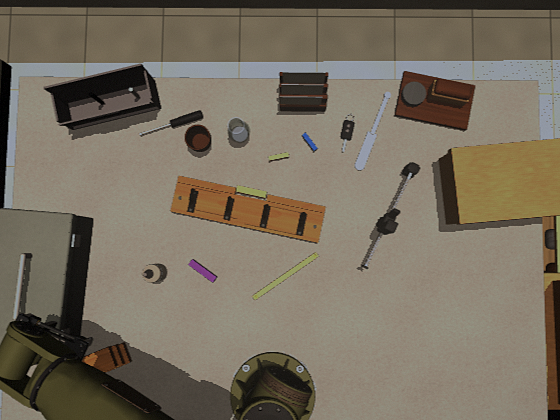

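```bash
python3 - <<'E'
import cv2
a=cv2.imread('pics/top0.png')[110:300,130:440]; cv2.imwrite('pics/topc.png',cv2.resize(a,None,fx=2.5,fy=2.5,interpolation=cv2.INTER_CUBIC))
E
```

```text
(no output)
```

View pics/topc.png

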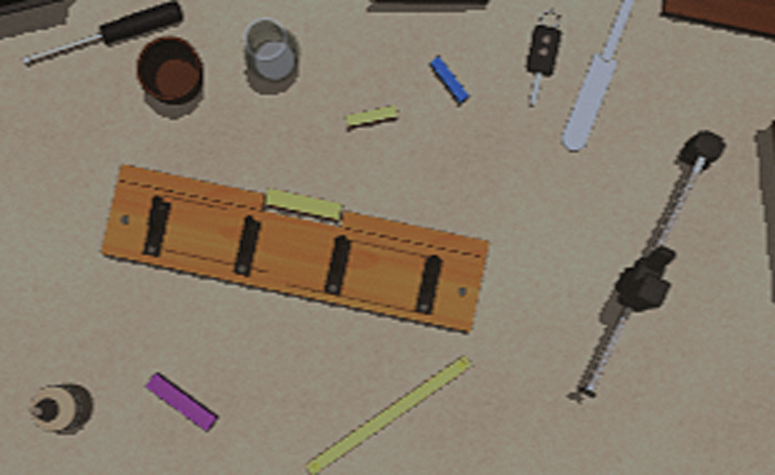

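```bash
python3 - <<'E'
from h import *
res={}
for n in ['top','scene']:
    c=camera(n)
    def get(t,near):
        best=None
        for d in masks_of(t,n):
            P,uv=pts(c,d['mask'])
            if np.linalg.norm(np.median(P,0)[:2]-near)<0.06: return d['mask'],P,uv
        return None
    g=get('board',[.545,.06]); gp=get('patch',[.597,.07])
    m=g[0].copy()
    if gp is not None:
        m&=~cv2.dilate(gp[0].astype(np.uint8),np.ones((3,3))).astype(bool)
    P,_=pts(c,m); Q=P[(P[:,2]>.018)&(P[:,2]<.030)]
    # robust: pca rect w percentiles via minAreaRect
    r=cv2.minAreaRect((Q[:,:2]*1000).astype(np.float32)); print(n,'board rect',r, np.median(Q[:,2]))
    if gp is not None:
        Q=gp[1]; Q=Q[(Q[:,2]>.018)]; r=cv2.minAreaRect((Q[:,:2]*1000).astype(np.float32)); print('patch',r,np.median(Q[:,2]),len(Q))
    # clamp by region
    P,_=pts(c)
    s=(P[:,0]>.33)&(P[:,0]<.72)&(P[:,1]<-.24)&(P[:,1]>-.44)&(P[:,2]>.008)
    C=P[s]
    B=C[(C[:,2]>.045)&(C[:,2]<.075)]
    l=cv2.fitLine(B[:,:2].astype(np.float32),cv2.DIST_HUBER,0,.001,.001).ravel(); print('bar',l,np.degrees(np.arctan2(l[1],l[0])))
    G=C[(C[:,2]>.155)&(C[:,2]<.19)]; print('grip top',len(G),G.mean(0) if len(G) else 0, G.min(0),G.max(0))
    G=C[(C[:,2]>.1)&(C[:,2]<.19)]; print('grip+trig',len(G),G.mean(0), G.min(0),G.max(0))
    d=l[:2]*np.sign(l[0]); t=(C[:,:2]-l[2:])@d; print('extent along', l[2:]+d*t.min(), l[2:]+d*t.max(), t.max()-t.min())
E
```

```text
top board rect ((542.9866943359375, 79.43037414550781), (449.5506896972656, 110.2568588256836), 78.65641021728516) 0.023466638031479428
patch ((594.7420043945312, 69.23910522460938), (88.73246765136719, 20.157855987548828), 78.17687225341797) 0.023468487995973675 188
bar [ 0.8998472  -0.43620527  0.5196626  -0.32928187] -25.86201
grip top 123 [ 0.49069503 -0.31655735  0.1680326 ] [ 0.47368969 -0.33465325  0.1609739 ] [ 0.50832055 -0.29961038  0.17578585]
grip+trig 234 [ 0.50099689 -0.32003203  0.14850301] [ 0.47262066 -0.34608001  0.10246325] [ 0.54051823 -0.2992263   0.17578585]
extent along [ 0.33834932 -0.24138937] [ 0.67893619 -0.4064905 ] 0.37849410876362866
scene board rect ((544.4354248046875, 80.50537109375), (454.5942687988281, 117.05652618408203), 78.6679916381836) 0.0227013160521972
patch ((596.5476684570312, 67.91570281982422), (88.7289810180664, 24.63284683227539), 79.69950103759766) 0.022079413619555593 159
bar [ 0.90541226 -0.4245334   0.6043136  -0.37373492] -25.121132
grip top 154 [ 0.49443935 -0.31921157  0.16611493] [ 0.47338013 -0.33537479  0.155019  ] [ 0.51196646 -0.30005218  0.17303736]
grip+trig 470 [ 0.50676078 -0.32603326  0.14108331] [ 0.47282525 -0.34789283  0.10006637] [ 0.54157818 -0.30005218  0.17303736]
extent along [ 0.37117211 -0.26441858] [ 0.67876496 -0.40864398] 0.33972685543844194
```

The board sits at about (0.543, 0.080) with yaw -11.3°. The yellow patch at top-image (251,191) stands about 8 mm proud. The clamp's grip is at (0.4915, -0.316), yaw about -25.6°. The short yellow piece, the blue one and the purple one are decoys. Next I fly over to the clamp.

```bash
python3 -m jog '30 -40 30 0 0 0 0;80 -120 55 0 0 0 0;110 -160 55 0 0 0 0;140 -200 55 0 0 0 0;170 -240 55 0 0 0 0;190 -280 55 0 0 0 0;210 -320 55 0 0 0 0;220 -360 55 0 0 0 0;230 -400 55 0 0 0 0;240 -440 55 0 0 0 0' 20; python3 -m jog '5 -40 0 0 0 0 0;10 -80 0 0 0 0 0;15 -120 0 0 0 0 0;20 -160 0 0 0 0 0;25 -200 0 0 0 0 0;30 -240 0 0 0 0 0;35 -280 0 0 0 0 0;40 -320 0 0 0 -3.7 0;44 -360 0 0 0 -3.7 0;46 -386 0 0 0 -3.7 0'
```

```text
time_s: 1.93
ee_pos: [0.4123, 0.1594, 0.2595]
eef_rot: [-1.571, -0.0, -0.382]
force: [0.4, 0.5, -0.2]
grip_width: 0.0941
time_s: 2.77
ee_pos: [0.4581, -0.2299, 0.2594]
eef_rot: [-1.571, -0.0, -0.448]
force: [-0.0, 0.1, -0.7]
grip_width: 0.0941
```

```bash
python3 -m jog '16 -43 0 0 0 0 0;33 -86 0 0 0 0 0;33 -86 0 0 0 0 0'; python3 - <<'E'
from h import *
c=shot('wrist','w1.png'); o=get_obs(); print(o['ee_pos'])
P,uv=pts(c)
s=(P[:,0]>.33)&(P[:,0]<.72)&(P[:,1]<-.22)&(P[:,1]>-.44)&(P[:,2]>.008)
C=P[s]
for a,b in [(.045,.075),(.155,.18),(.135,.155),(.1,.135)]:
    G=C[(C[:,2]>a)&(C[:,2]<b)]
    if len(G)<20: print(a,len(G)); continue
    r=cv2.minAreaRect((G[:,:2]*1000).astype(np.float32)); print(a,b,len(G),r,np.median(G[:,2]))
B=C[(C[:,2]>.045)&(C[:,2]<.075)]
l=cv2.fitLine(B[:,:2].astype(np.float32),cv2.DIST_HUBER,0,.001,.001).ravel(); print('bar',l,np.degrees(np.arctan2(l[1],l[0])))
E
```

```text
time_s: 3.02
ee_pos: [0.4914, -0.3201, 0.2583]
eef_rot: [-1.571, 0.0, -0.451]
force: [-0.6, 0.5, -0.6]
grip_width: 0.0938
[ 0.49141153 -0.31977158  0.25802365]
0.045 0.075 1708 ((518.138427734375, -331.9210205078125), (33.94525146484375, 318.5386657714844), 64.38715362548828) 0.06688981259855772
0.155 0.18 1123 ((490.0105895996094, -316.6986389160156), (29.885927200317383, 28.769479751586914), 63.86970901489258) 0.16964291117050972
0.135 0.155 379 ((508.0555114746094, -325.610595703125), (26.291439056396484, 66.33525848388672), 63.550785064697266) 0.14177187441562944
0.1 0.135 481 ((504.011474609375, -324.2790832519531), (26.485902786254883, 58.2352180480957), 63.06857681274414) 0.11982312324977995
bar [ 0.8985477  -0.4388758   0.5172711  -0.33039188] -26.032177
```

View pics/w1.png

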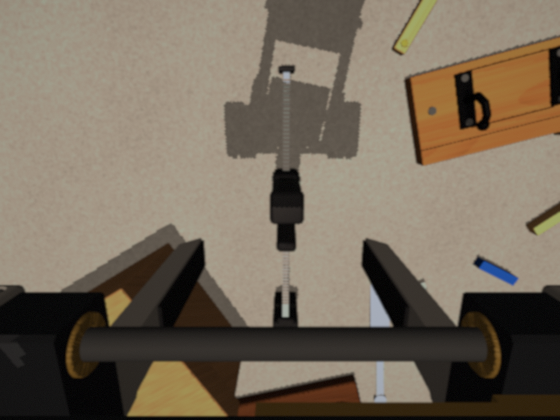

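The wrist view shows the clamp's bar vertical at column ~287, with the grip at (287,205) midway between the fingers. I'll descend straight down and close.

```bash
python3 -m jog '-1 4 -40 0 0 0 0;-1 4 -80 0 0 0 0;-1 4 -120 0 0 0 0;-1 4 -142 0 0 0 0;-1 4 -142 0 0 0 0;-1 4 -142 0 0 0 0.5;-1 4 -142 0 0 0 1;-1 4 -142 0 0 0 1;-1 4 -142 0 0 0 1;-1 4 -142 0 0 0 1' 35;  python3 -m jog '0 0 0 0 0 0 1;0 0 0 0 0 0 1;0 0 20 0 0 0 1;0 0 50 0 0 0 1;0 0 90 0 0 0 1;0 0 90 0 0 0 1'
```

```text
time_s: 3.9
ee_pos: [0.4908, -0.316, 0.1173]
eef_rot: [-1.571, -0.001, -0.451]
force: [0.3, -0.0, -0.7]
grip_width: 0.0641
time_s: 4.4
ee_pos: [0.4926, -0.3173, 0.215]
eef_rot: [-1.573, -0.011, -0.451]
force: [-0.6, -0.8, 1.3]
grip_width: 0.0241
```

```bash
python3 -m jog '0 0 0 0 0 0 1;0 0 0 0 0 0 1';python3 - <<'E'
from h import *
c=shot('wrist','w2.png')
E
```

```text
time_s: 4.57
ee_pos: [0.4929, -0.3176, 0.216]
eef_rot: [-1.574, -0.014, -0.451]
force: [-0.4, -0.1, -0.3]
grip_width: 0.0106
```

View pics/w2.png

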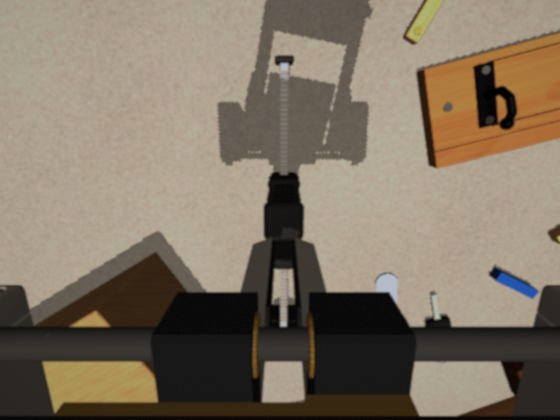

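The fingers were slower than I allowed, so the lift started before they had closed; the clamp stayed on the table. I'll reopen and re-measure.

```bash
python3 -m jog '-2 1 40 0 0 0 0;-2 1 40 0 0 0 0;-2 1 40 0 0 0 0;-2 1 40 0 0 0 0;-2 1 40 0 0 0 0;-2 1 40 0 0 0 0;-2 1 40 0 0 0 0;-2 1 40 0 0 0 0;-2 1 40 0 0 0 0'; python3 - <<'E'
from h import *
c=shot('wrist','w3.png'); o=get_obs(); print(o['ee_pos'],o['eef_rot'],o['grip_width'])
P,uv=pts(c)
s=(P[:,0]>.33)&(P[:,0]<.72)&(P[:,1]<-.22)&(P[:,1]>-.44)&(P[:,2]>.008)
C=P[s]
for a,b in [(.045,.075),(.155,.18),(.135,.155),(.1,.135)]:
    G=C[(C[:,2]>a)&(C[:,2]<b)]
    if len(G)<20: print(a,len(G)); continue
    r=cv2.minAreaRect((G[:,:2]*1000).astype(np.float32)); print(a,b,len(G),r,np.median(G[:,2]))
B=C[(C[:,2]>.045)&(C[:,2]<.075)]
l=cv2.fitLine(B[:,:2].astype(np.float32),cv2.DIST_HUBER,0,.001,.001).ravel(); print('bar',l,np.degrees(np.arctan2(l[1],l[0])))
E
```

```text
time_s: 5.37
ee_pos: [0.4906, -0.3163, 0.2546]
eef_rot: [-1.573, -0.011, -0.451]
force: [0.3, 0.5, -0.0]
grip_width: 0.0636
[ 0.49055185 -0.31629821  0.25469977] [-1.57315402 -0.01124843 -0.45116234] 0.06757813575082029
0.045 0.075 1653 ((517.0975952148438, -331.2650451660156), (33.82518768310547, 317.6971740722656), 64.35568237304688) 0.06683050656082401
0.155 0.18 1149 ((490.2558288574219, -316.4837341308594), (29.491962432861328, 29.052898406982422), 63.92774200439453) 0.1696914873696326
0.135 0.155 387 ((507.5357360839844, -325.6549377441406), (26.52398681640625, 65.56548309326172), 63.50332260131836) 0.14190134402579402
0.1 0.135 466 ((504.06182861328125, -322.1983642578125), (26.512454986572266, 57.15485382080078), 66.83394622802734) 0.12189808587879516
bar [ 0.8984434  -0.43908942  0.51729345 -0.33021048] -26.045795
```

```bash
python3 -m jog '0 0 -40 0.27 0.57 0 0.3;0 0 -80 0.27 0.57 0 0.3;0 0 -120 0.27 0.57 0 0.3;0 0 -138 0.27 0.57 0 0.4;0 0 -138 0.27 0.57 0 1;0 0 -138 0.27 0.57 0 1;0 0 -138 0.27 0.57 0 1;0 0 -138 0.27 0.57 0 1;0 0 -138 0.27 0.57 0 1;0 0 -138 0.27 0.57 0 1' 35;  python3 -m jog '0 0 0 0 0 0 1;0 0 0 0 0 0 1;0 0 0 0 0 0 1;0 0 0 0 0 0 1'
```

```text
time_s: 6.25
ee_pos: [0.4911, -0.3165, 0.1181]
eef_rot: [-1.573, -0.003, -0.451]
force: [-0.2, 1.7, 4.6]
grip_width: 0.0261
time_s: 6.58
ee_pos: [0.491, -0.3165, 0.1182]
eef_rot: [-1.573, -0.002, -0.451]
force: [-1.2, 1.4, 0.9]
grip_width: 0.0258
```

```bash
python3 -m jog '0 0 5 0 0 0 1;0 0 15 0 0 0 1;0 0 30 0 0 0 1;0 0 50 0 0 0 1;0 0 75 0 0 0 1;0 0 95 0 0 0 1;0 0 105 0 0 0 1;0 0 105 0 0 0 1' 55;python3 - <<'E'
from h import *
c=shot('wrist','w4.png'); c=shot('scene','s4.png')
a=c['img'][130:370,90:330,::-1];cv2.imwrite('pics/s4c.png',cv2.resize(a,None,fx=2.5,fy=2.5))
P,uv=pts(c)
s=(P[:,0]>.33)&(P[:,0]<.72)&(P[:,1]<-.22)&(P[:,1]>-.46)&(P[:,2]>.03)
C=P[s]
t=(C[:,:2]-[.49,-.3165])@[.8985,-.439]
for a in np.arange(-.16,.22,.02):
    k=(t>a)&(t<a+.02)
    if k.sum()>3: print(round(a,2),k.sum(),np.round(np.percentile(C[k,2],[5,50,95]),3))
E
```

```text
time_s: 7.25
ee_pos: [0.4916, -0.3169, 0.2258]
eef_rot: [-1.574, -0.006, -0.451]
force: [-0.2, -0.9, -5.4]
grip_width: 0.0255
-0.16 267 [0.546 0.576 0.584]
-0.14 260 [0.55  0.571 0.579]
-0.12 235 [0.543 0.563 0.572]
-0.1 654 [0.502 0.555 0.57 ]
-0.08 1088 [0.502 0.532 0.551]
-0.06 107 [0.518 0.539 0.543]
-0.04 241 [0.36  0.367 0.54 ]
-0.02 651 [0.272 0.363 0.535]
-0.0 2196 [0.226 0.369 0.529]
0.02 4104 [0.189 0.43  0.519]
0.04 555 [0.167 0.244 0.51 ]
0.06 30 [0.158 0.17  0.173]
0.08 31 [0.16  0.17  0.172]
0.1 31 [0.158 0.171 0.174]
0.12 34 [0.16  0.17  0.173]
0.14 38 [0.162 0.17  0.174]
0.16 28 [0.167 0.17  0.174]
0.18 140 [0.124 0.174 0.176]
0.2 421 [0.11  0.143 0.174]
```

View pics/s4c.png

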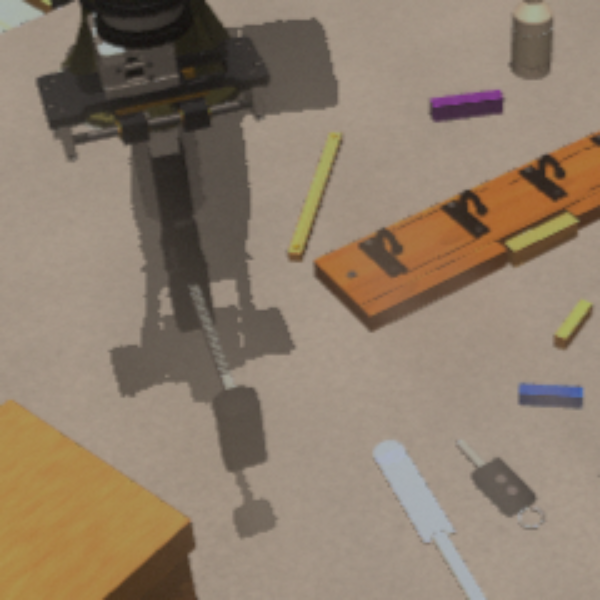

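The clamp is up and level, force -5.4 N. Now I carry it to the board, turning it +14.7°.

```bash
python3 -m jog '-1 12 0 0 0 0 1;-3 36 0 0 0 1 1;-6 66 0 0 0 2.5 1;-9 98 0 0 0 4 1;-12 130 0 0 0 5.5 1;-15 162 0 0 0 7 1;-18 194 0 0 0 8.5 1;-21 226 0 0 0 10 1;-24 258 0 0 0 11.5 1;-27 284 0 0 0 12.5 1';python3 -m jog '-3 25 0 0 0 0.5 1;-6 50 0 0 0 1 1;-9 80 0 0 0 1.5 1;-11 105 0 0 0 2 1;-12 118 0 0 0 2 1;-12 118 0 0 0 2 1;-12 118 0 0 0 2 1'; python3 - <<'E'
from h import *
o=get_obs(); print(o['ee_pos'],np.degrees(o['eef_rot']))
yb=np.radians(-11.34); ex=np.array([np.cos(yb),np.sin(yb)]); ey=np.array([-ex[1],ex[0]]); b=np.array([.543,.0795])
print('tcp in board', (o['ee_pos'][:2]-b)@ex,(o['ee_pos'][:2]-b)@ey)
for n in ['wrist','top','scene']:
    c=shot(n,n+'5.png'); P,uv=pts(c)
    t=(P[:,:2]-b)@ex; y=(P[:,:2]-b)@ey
    k=(abs(y)<.03)&(P[:,2]>.15)&(P[:,2]<.19)&(t>0)
    if k.sum()>5: 
        B=P[k]; print(n,k.sum(),'t',t[k].min(),t[k].max(),'y',np.percentile(y[k],[2,50,98]),np.median(B[:,2]))
        tt=t[k];yy=y[k]; kk=tt<.05
        if kk.sum()>20: print('bar yaw rel board', np.degrees(np.polyfit(tt[kk],yy[kk],1)[0]))
E
```

```text
time_s: 8.18
ee_pos: [0.4625, -0.0298, 0.2212]
eef_rot: [-1.573, 0.001, -0.231]
force: [0.6, -0.7, -4.2]
grip_width: 0.026
time_s: 8.77
ee_pos: [0.4496, 0.0888, 0.2202]
eef_rot: [-1.573, 0.002, -0.194]
force: [-0.4, -0.6, -5.8]
grip_width: 0.0258
[0.4496484  0.0888125  0.22016846] [-90.15130601   0.14321456 -11.14231448]
tcp in board -0.09336027586438803 -0.009225093179685452
wrist 543 t 0.029566380652978144 0.09092024561354432 y [-0.02368633 -0.0101103   0.00411783] 0.16768997209894998
bar yaw rel board -0.4988590917558388
top 243 t 0.00012719343583194047 0.38380934644951276 y [-0.02695964 -0.01151738  0.00467776] 0.16816109511457403
bar yaw rel board 0.47657715354776653
scene 317 t 1.8178053378623382e-06 0.38521286918490044 y [-0.02922147 -0.01423809  0.00283134] 0.1652306345558181
bar yaw rel board 0.03820483258587995
```

View pics/wrist5.png

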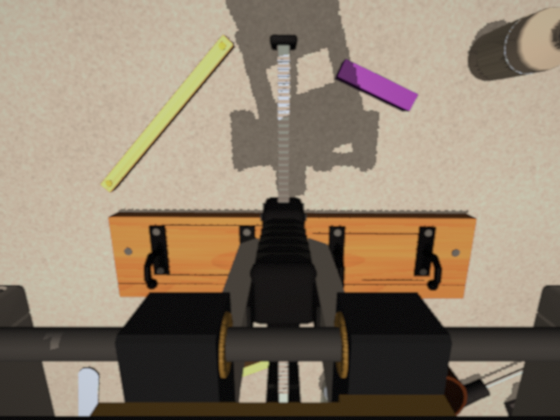

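View pics/top5.png

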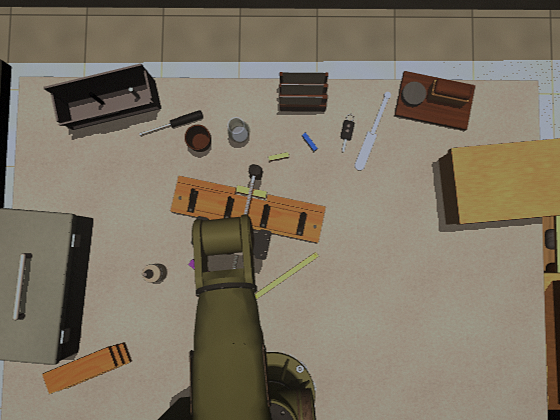

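```bash
python3 - <<'E'
from h import *
yb=np.radians(-11.34); ex=np.array([np.cos(yb),np.sin(yb)]); ey=np.array([-ex[1],ex[0]]); b=np.array([.543,.0795])
for n in ['top','scene']:
    c=camera(n); P,uv=pts(c)
    t=(P[:,:2]-b)@ex; y=(P[:,:2]-b)@ey
    k=(abs(y+.01)<.03)&(P[:,2]>.11)&(P[:,2]<.19)&(t>.06)&(t<.16)
    w=k&(abs(y+.011)>.009)
    print(n,k.sum(),np.percentile(t[k],[1,99,100]),'body',w.sum(),np.percentile(t[w],[0,2,5,95,98,100]),'y',np.percentile(y[k],[1,99]),'z',P[k,2].min())
    kk=k&(P[:,2]<.15)
    print(' low',kk.sum(), np.percentile(t[kk],[1,50,99]) if kk.sum() else 0)
E
```

```text
top 205 [0.06137826 0.11303156 0.11358754] body 89 [0.08111097 0.08181315 0.08201407 0.10801355 0.10936277 0.11251932] y [-0.02846123  0.00465685] z 0.1100015644291182
 low 36 [0.08116068 0.08363023 0.10528466]
scene 401 [0.06205692 0.11524966 0.11688367] body 221 [0.08086047 0.08458276 0.08649289 0.11234192 0.11308063 0.11514374] y [-0.03050579  0.00414436] z 0.11001688766718938
 low 194 [0.08201656 0.10826407 0.11311683]
```

```bash
python3 -m jog '2 10 0 0 0 0 1;2 10 0 0 0 0 1;2 10 -15 0 0 0 1;2 10 -35 0 0 0 1;2 10 -55 0 0 0 1;2 10 -75 0 0 0 1;2 10 -88 0 0 0 1;2 10 -95 0 0 0 1;2 10 -98 0 0 0 1;2 10 -98 0 0 0 1';python3 - <<'E'
from h import *
o=get_obs(); print(o['ee_pos'],np.degrees(o['eef_rot']),o['force'])
yb=np.radians(-11.34); ex=np.array([np.cos(yb),np.sin(yb)]); ey=np.array([-ex[1],ex[0]]); b=np.array([.543,.0795])
print('tcp in board', (o['ee_pos'][:2]-b)@ex,(o['ee_pos'][:2]-b)@ey)
for n in ['top','scene']:
    c=shot(n,n+'6.png'); P,uv=pts(c)
    t=(P[:,:2]-b)@ex; y=(P[:,:2]-b)@ey
    k=(abs(y)<.03)&(P[:,2]>.035)&(P[:,2]<.09)&(t>.06)&(t<.16)
    print(n,k.sum(),np.percentile(t[k],[1,99,100]),'y',np.percentile(y[k],[1,99]),'z',P[k,2].max())
c=cv2.imread('pics/scene6.png')[150:290,200:400];cv2.imwrite('pics/s6c.png',cv2.resize(c,None,fx=4,fy=4))
E
```

```text
time_s: 9.85
ee_pos: [0.4525, 0.0976, 0.1229]
eef_rot: [-1.573, 0.001, -0.197]
force: [-0.7, -0.7, -4.5]
grip_width: 0.0258
[0.45247065 0.09762931 0.12287439] [-9.01362549e+01  8.52792097e-02 -1.12962567e+01] [-0.71399802 -0.73444834 -4.51946533]
tcp in board -0.09232677739656123 -2.5466593480901477e-05
top 160 [0.0611456  0.11278474 0.11323792] y [-0.01816937  0.01500646] z 0.08111424568883824
scene 261 [0.06168407 0.11571736 0.11708047] y [-0.01983041  0.01621343] z 0.0780204344983961
```

View pics/s6c.png

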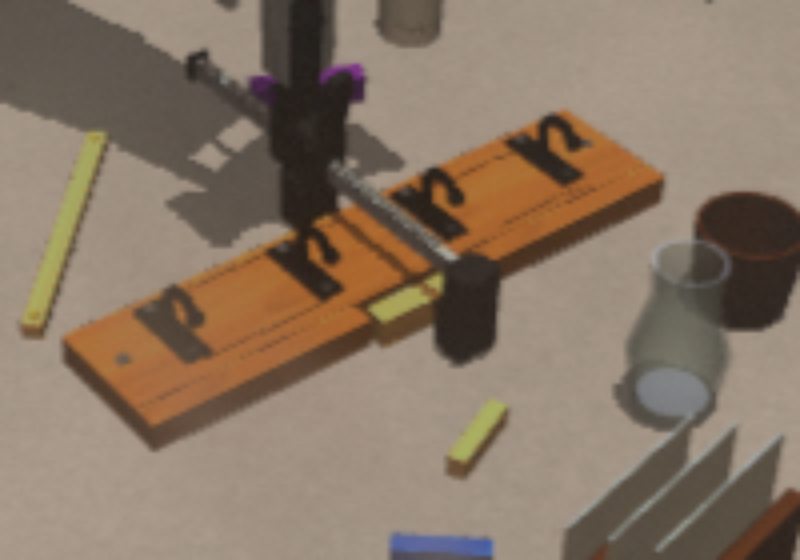

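The clamp straddles the board at the patch with both jaws clear. I'll set it down, open, and withdraw upward.

```bash
python3 -m jog '0 0 -2 0 0 0 1;0 0 -4 0 0 0 1;0 0 -5 0 0 0 1;0 0 -5 0 0 0 1'; python3 -m jog '0 0 0 0 0 0 0;0 0 0 0 0 0 0;0 0 0 0 0 0 0;0 0 0 0 0 0 0;0 0 0 0 0 0 0;0 0 40 0 0 0 0;0 0 75 0 0 0 0;0 0 95 0 0 0 0;0 0 95 0 0 0 0'
```

```text
time_s: 10.28
ee_pos: [0.4529, 0.0977, 0.1187]
eef_rot: [-1.573, -0.0, -0.197]
force: [-0.6, 0.6, -4.8]
grip_width: 0.0257
time_s: 11.03
ee_pos: [0.4544, 0.0979, 0.2181]
eef_rot: [-1.57, -0.007, -0.197]
force: [0.3, 0.5, -0.3]
grip_width: 0.0823
```

```bash
cat > m.py <<'E'
from h import *
import sys
yb=np.radians(-11.34); ex=np.array([np.cos(yb),np.sin(yb)]); ey=np.array([-ex[1],ex[0]]); b=np.array([.543,.0795])
o=get_obs(); print('tcp',o['ee_pos'],np.degrees(o['eef_rot']),o['force'],o['grip_width'])
print('tcp in board', (o['ee_pos'][:2]-b)@ex*1000,(o['ee_pos'][:2]-b)@ey*1000)
for n in sys.argv[1].split(','):
    c=shot(n,n+sys.argv[2]+'.png'); P,uv=pts(c)
    t=(P[:,:2]-b)@ex*1000; y=(P[:,:2]-b)@ey*1000
    Q=np.stack([t,y],1)
    for nm,k in [('grip',(abs(y)<40)&(P[:,2]>.16)&(P[:,2]<.18)&(t<0)&(t>-160)),('bar',(abs(y)<20)&(P[:,2]>.045)&(P[:,2]<.072)&(t>-260)&(t<120)),('endjaw',(abs(y)<30)&(P[:,2]>.032)&(P[:,2]<.09)&(t>60)&(t<140)),('trig',(abs(y)<20)&(P[:,2]>.125)&(P[:,2]<.155)&(t>-120)&(t<0))]:
        if k.sum()<10: print(n,nm,k.sum()); continue
        r=cv2.minAreaRect(Q[k].astype(np.float32)); print(n,nm,k.sum(),np.round(r[0],1),np.round(r[1],1),round(r[2],1),'t',np.round(np.percentile(t[k],[1,99]),1),'y',np.round(np.percentile(y[k],[1,99]),1),'z',round(P[k,2].max(),3))
        if nm=='bar': print('  yaw',np.degrees(np.polyfit(t[k],y[k],1)[0]))
    for d in masks_of('patch',n):
        p,_=pts(c,d['mask']); p=p[(p[:,2]>.018)&(p[:,2]<.03)]
        if len(p)>10 and np.linalg.norm(np.median(p,0)[:2]-[.595,.069])<.03:
            q=np.stack([(p[:,:2]-b)@ex,(p[:,:2]-b)@ey],1)*1000; print(n,'patch t',np.percentile(q[:,0],[1,99]),'y',np.percentile(q[:,1],[1,99]))
    for d in masks_of('board',n)[:1]:
        p,_=pts(c,d['mask']); p=p[(p[:,2]>.018)&(p[:,2]<.03)]; r=cv2.minAreaRect((p[:,:2]*1000).astype(np.float32)); print(n,'board',r)
E
python3 m.py wrist,scene 7
```

```text
tcp [0.45442851 0.09789149 0.21809717] [-89.97450657  -0.38818525 -11.29545464] [ 0.28245469  0.4628303  -0.25783621] 0.08232698673543845
tcp in board -90.458698851082 0.6165684618130695
wrist grip 1517 [-92.8  -0.9] [29.6 29.7] 0.8 t [-107.3  -78.5] y [-15.3  13.9] z 0.172
wrist bar 1539 [-67.1  -2.5] [ 31.3 307.1] 88.1 t [-220.2   71.5] y [-12.1  10. ] z 0.072
  yaw 0.036076965593065564
wrist endjaw 231 [75.8 -2.2] [31.6 32.9] 3.1 t [61.8 91.7] y [-17.6  14.7] z 0.069
wrist trig 790 [-73.  -1.] [26.5 66.5] 89.7 t [-106.2  -40.3] y [-13.6  12. ] z 0.155
wrist patch t [42.88214733 63.37240062] y [-43.50747239  44.87116821]
wrist board ((543.3167724609375, 79.37059020996094), (451.1015625, 110.32318115234375), 78.63030242919922)
scene grip 82 [-91.8  -3. ] [28.7 33. ] 86.8 t [-107.5  -75.8] y [-17.3  11.5] z 0.171
scene bar 666 [-53.2  -0.3] [ 36.9 339.8] 89.6 t [-221.   115.8] y [-18.3  14.3] z 0.072
  yaw 0.25746403210915336
scene endjaw 260 [89.3  0.9] [36.9 57. ] 80.0 t [ 60.5 116.1] y [-19.5  16.1] z 0.073
scene trig 157 [-72.1  -1. ] [69.6 28.3] 2.7 t [-104.3  -37.5] y [-16.1  12.2] z 0.155
scene patch t [43.1224352  64.28653577] y [-44.94884625  10.42421557]
scene board ((543.0653686523438, 79.57862854003906), (454.90008544921875, 117.78227996826172), 78.63543701171875)
```

View pics/wrist7.png

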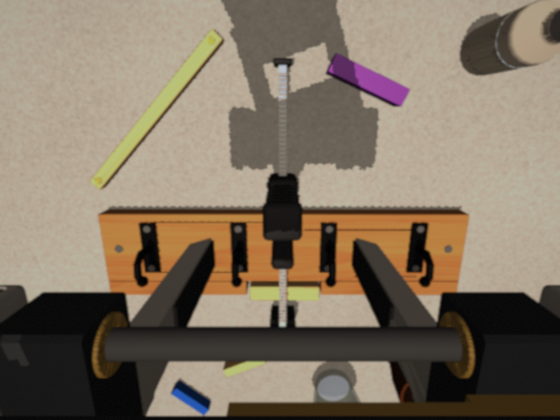

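The clamp stands upright at the board's middle, near-pad gap about 8 mm. Now I turn the tool -90° for pumping.

```bash
python3 -m jog '2 0 0 0 0 -7 0;4 -1 0 0 0 -14 0;6 -2 0 0 0 -21 0;8 -2 0 0 0 -28 0;10 -3 0 0 0 -35 0;12 -3 0 0 0 -42 0;14 -4 0 0 0 -49 0;15 -4 0 0 0 -56 0;15 -4 0 0 0 -63 0;15 -4 0 0 0 -70 0' 20; python3 -m jog '0 0 0 0 0 -7 0;0 0 0 0 0 -14 0;0 0 0 0 0 -20 0;0 0 0 0 0 -20 0;0 0 0 0 0 -20 0'; python3 m.py wrist 8
```

```text
time_s: 12.17
ee_pos: [0.4672, 0.0936, 0.2116]
eef_rot: [-1.575, 0.002, -1.425]
force: [-1.3, 0.2, -0.0]
grip_width: 0.0943
time_s: 12.58
ee_pos: [0.467, 0.0935, 0.211]
eef_rot: [-1.576, 0.001, -1.771]
force: [0.1, 0.8, 0.6]
grip_width: 0.0937
tcp [0.46704549 0.09350512 0.21101196] [-9.02982397e+01  8.59277027e-02 -1.01452200e+02] [0.10544285 0.75881874 0.58739436] 0.09365550962530987
tcp in board -77.22553365626773 -1.2032780867953028
wrist grip 1572 [-92.8   0.5] [28.9 30. ] 89.8 t [-107.3  -77.8] y [-13.4  14.6] z 0.172
wrist bar 3905 [-53.8  -0.7] [334.7  33.9] 0.2 t [-218.4  110.7] y [-15.4  16.4] z 0.072
  yaw -0.1431497375040285
wrist endjaw 1572 [86.9 -0.4] [53.2 33.9] 2.2 t [ 61.7 112.1] y [-16.5  16.5] z 0.073
wrist trig 762 [-73.4   2. ] [20.  67.2] 86.5 t [-106.1  -40.8] y [-8.8 13. ] z 0.155
wrist patch t [42.37104811 62.27490592] y [-41.8547851   46.53449769]
wrist patch t [-90.20319685 105.90277704] y [-43.15355863  16.70818503]
wrist board ((543.0870361328125, 80.85150146484375), (377.9325866699219, 110.05859375), 78.57804870605469)
```

View pics/wrist8.png

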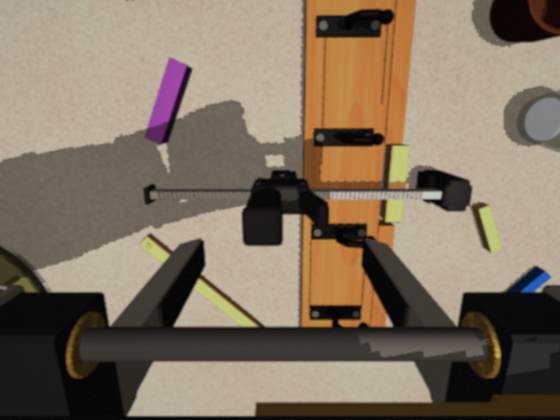

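```bash
python3 -m jog '2 1 0 0 0 0 0;2 1 -35 0 0 0 0;2 1 -70 0 0 0 0;2 1 -95 0 0 0 0;2 1 -103 0 0 0 0.1;2 1 -103 0 0 0 0.2;2 1 -103 0 0 0 0.2;2 1 -103 0 0 0 0.2'; python3 m.py wrist 9
```

```text
time_s: 13.4
ee_pos: [0.4701, 0.0947, 0.1101]
eef_rot: [-1.573, 0.003, -1.771]
force: [0.2, 0.6, 1.5]
grip_width: 0.0753
tcp [0.47009857 0.09467602 0.11005295] [ -90.12642734    0.14497369 -101.46553419] [0.19366096 0.59795118 1.51177458] 0.07530727879160799
tcp in board -74.46228868470877 0.5450947199493299
wrist grip 6284 [-74.2   2.6] [ 25.1 100.3] 89.7 t [-122.9  -25.2] y [-7.6 14.8] z 0.18
wrist bar 8826 [-53.9   0.7] [ 34.  335.1] 89.7 t [-218.2  110.1] y [-14.9  16.5] z 0.072
  yaw -0.086156606471162
wrist endjaw 3392 [86.8 -0. ] [53.6 34. ] 0.1 t [ 61.9 111.9] y [-16.1  16.7] z 0.072
wrist trig 4364 [-72.3   2.1] [22.  95.6] 88.7 t [-119.1  -25.5] y [-7.7 13.1] z 0.155
wrist patch t [42.39095418 62.24495319] y [-41.81341008  46.47940585]
wrist board ((538.863037109375, 58.258819580078125), (365.8909912109375, 110.46481323242188), 78.587646484375)
```

View pics/wrist9.png

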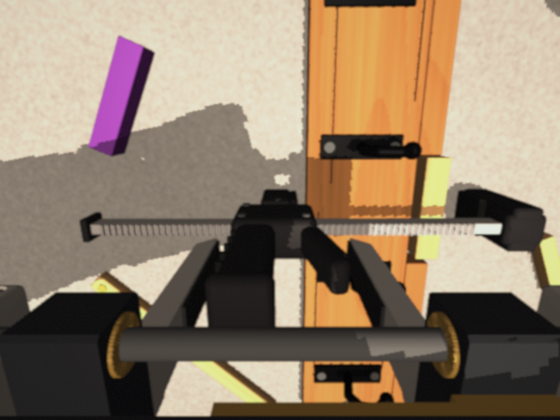

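The fingers straddle the grip and trigger at columns ~200 and ~360. First pump: I squeeze at 20 N while shifting the tool back about 12 mm, then read the result.

```bash
python3 -m jog '-2 0 -1 0 0 0 1;-5 1 -1 0 0 0 1;-8 2 -1 0 0 0 1;-11 2 -1 0 0 0 1;-12 2 -1 0 0 0 1;-12 2 -1 0 0 0 1;-12 2 -1 0 0 0 1' 20; python3 m.py wrist 10
```

```text
time_s: 14.13
ee_pos: [0.458, 0.0969, 0.1095]
eef_rot: [-1.572, 0.003, -1.771]
force: [-2.1, 1.2, 9.4]
grip_width: 0.0379
tcp [0.45800278 0.09685156 0.10948221] [ -90.05280379    0.17604533 -101.46042975] [-2.08234967  1.17443092  9.3567817 ] 0.037887913856975444
tcp in board -86.7497189336803 0.29975270319940395
wrist grip 5442 [-86.9   3.1] [24.6 61.9] 85.9 t [-115.9  -57.1] y [-7.4 14.8] z 0.18
wrist bar 8908 [-62.2  -0.3] [335.1  33.6] 0.1 t [-226.6  101.6] y [-15.1  16.4] z 0.072
  yaw -0.07475777269231443
wrist endjaw 3242 [82.7 -0.2] [45.3 33.7] 0.6 t [ 61.7 103.7] y [-16.3  16.5] z 0.072
wrist trig 3566 [-87.2   2.5] [21.6 61.7] 84.0 t [-116.6  -56.5] y [-7.4 13.1] z 0.155
wrist patch t [42.44073886 62.45767465] y [-41.67489168  46.43071221]
wrist board ((538.744873046875, 58.84857177734375), (363.8583984375, 110.34225463867188), 78.56307983398438)
```

```bash
python3 -m jog '2 0 0 0 0 0 0.2;5 -1 0 0 0 0 0.2;8 -2 0 0 0 0 0.2;11 -2 0 0 0 0 0.2;12 -2 0 0 0 0 0.2;12 -2 0 0 0 0 0.2' 20; python3 -m jog '-2 0 0 0 0 0 1;-5 1 0 0 0 0 1;-8 2 0 0 0 0 1;-11 2 0 0 0 0 1;-12 2 0 0 0 0 1;-12 2 0 0 0 0 1;-12 2 0 0 0 0 1' 20; python3 m.py wrist 11
```

```text
time_s: 14.78
ee_pos: [0.4703, 0.0947, 0.1093]
eef_rot: [-1.572, 0.003, -1.771]
force: [0.2, 0.4, -0.2]
grip_width: 0.0738
time_s: 15.37
ee_pos: [0.4581, 0.097, 0.1099]
eef_rot: [-1.571, 0.003, -1.771]
force: [-3.4, 0.7, 11.0]
grip_width: 0.0377
tcp [0.45811279 0.09695341 0.10994516] [ -90.03164361    0.19045417 -101.45499139] [-3.38239986  0.71773457 11.0318153 ] 0.037694170117525586
tcp in board -86.66188383015063 0.42124598233697796
wrist grip 5527 [-86.9   3.2] [25.6 62.2] 86.1 t [-115.9  -56.9] y [-7.6 15.1] z 0.18
wrist bar 8819 [-71.2   1.8] [ 34.3 335.2] 89.2 t [-235.5   92.9] y [-15.1  16.3] z 0.072
  yaw -0.16249978165185955
wrist endjaw 2978 [78.2 -0.2] [36.3 34.3] 2.1 t [61.2 94.8] y [-16.4  16.5] z 0.073
wrist trig 3513 [-87.1   3.1] [21.  61.6] 83.5 t [-116.5  -56.4] y [-7.1 13.5] z 0.155
wrist patch t [42.39241328 62.30573779] y [-41.61634652  46.29091368]
wrist board ((538.9242553710938, 59.38856506347656), (363.8775939941406, 110.2939453125), 78.58092498779297)
```

Each squeeze draws the end jaw about 8–9 mm. On the next stroke I shift the tool back less, so the clamp slides about 7 mm forward and the near pad comes up to the board.

```bash
python3 -m jog '2 0 0 0 0 0 0.2;5 -1 0 0 0 0 0.2;8 -2 0 0 0 0 0.2;11 -2 0 0 0 0 0.2;12 -2 0 0 0 0 0.2;12 -2 0 0 0 0 0.2' 20; python3 -m jog '0 0 0 0 0 0 1;-1 0 0 0 0 0 1;-3 0 0 0 0 0 1;-5 1 0 0 0 0 1;-5 1 0 0 0 0 1;-5 1 0 0 0 0 1;-5 1 0 0 0 0 1' 20; python3 m.py wrist 12
```

```text
time_s: 16.02
ee_pos: [0.4705, 0.0948, 0.1098]
eef_rot: [-1.571, 0.003, -1.771]
force: [-0.1, -0.5, 0.7]
grip_width: 0.0732
time_s: 16.6
ee_pos: [0.4648, 0.0961, 0.1101]
eef_rot: [-1.572, 0.003, -1.771]
force: [-6.7, 2.4, 7.3]
grip_width: 0.0375
tcp [0.464794   0.09607645 0.1101121 ] [ -90.06740955    0.18661237 -101.45488277] [-6.65746894  2.43762062  7.26237324] 0.03748105393135376
tcp in board -79.93867244939737 0.8751400434634047
wrist grip 5452 [-80.2   3.6] [25.4 62.1] 85.9 t [-109.2  -50.2] y [-7.1 15.4] z 0.18
wrist bar 8837 [-73.4  -0.1] [335.   34.3] 0.0 t [-237.9   90.3] y [-14.7  16.6] z 0.072
  yaw -0.11750693695528203
wrist endjaw 2865 [76.9  0.1] [34.  34.1] 2.7 t [61.4 92.2] y [-15.9  16.8] z 0.072
wrist trig 3505 [-80.4   3.5] [21.2 61.7] 83.6 t [-109.8  -49.8] y [-6.9 13.9] z 0.155
wrist patch t [40.88574378 60.62470931] y [-42.11601941  45.99712628]
wrist board ((538.56884765625, 57.45161437988281), (367.4852294921875, 110.30484771728516), 78.58438873291016)
```

View pics/wrist12.png

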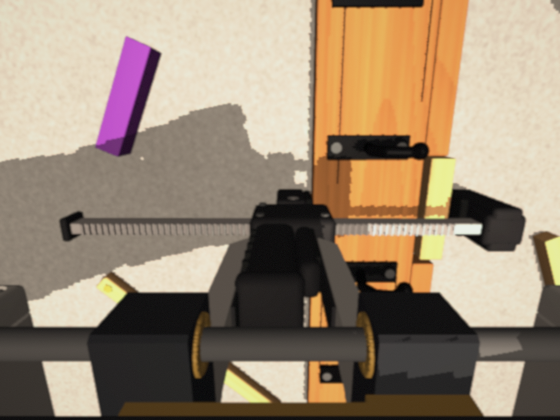

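The jaw now bears and has pushed the patch in about 1.5 mm. Now another pump, 20 N, with less retreat because I expect it to stall.

```bash
python3 -m jog '2 0 0 0 0 0 0.2;5 -1 0 0 0 0 0.2;8 -2 0 0 0 0 0.2;11 -2 0 0 0 0 0.2;12 -2 0 0 0 0 0.2;12 -2 0 0 0 0 0.2' 20; python3 -m jog '-1 0 0 0 0 0 1;-3 0 0 0 0 0 1;-5 1 0 0 0 0 1;-7 1 0 0 0 0 1;-7 1 0 0 0 0 1;-7 1 0 0 0 0 1;-7 1 0 0 0 0 1;-7 1 0 0 0 0 1' 20; python3 m.py wrist,top 13
```

```text
time_s: 17.25
ee_pos: [0.4772, 0.094, 0.11]
eef_rot: [-1.572, 0.003, -1.771]
force: [-0.7, 0.7, -0.6]
grip_width: 0.0735
time_s: 17.92
ee_pos: [0.469, 0.0954, 0.1106]
eef_rot: [-1.574, 0.003, -1.771]
force: [-13.0, 2.1, 15.3]
grip_width: 0.0377
tcp [0.46895847 0.09539403 0.11059067] [ -90.18659669    0.18407935 -101.4463208 ] [-13.00777871   2.12836968  15.31579132] 0.03765354735706445
tcp in board -75.7213151546871 1.0249078353858254
wrist grip 5437 [-75.9   3.4] [25.4 62.4] 85.6 t [-105.   -45.7] y [-7.2 15.5] z 0.18
wrist bar 8758 [-78.3   2.5] [ 33.8 335.2] 89.2 t [-242.5   85.8] y [-14.4  16.8] z 0.072
  yaw -0.02487535108715674
wrist endjaw 2512 [74.7  0.3] [33.8 29.3] 89.9 t [60.2 87.8] y [-15.9  17. ] z 0.072
wrist trig 3505 [-76.1   3.4] [21.3 62. ] 84.0 t [-105.7  -45.4] y [-6.6 13.9] z 0.155
wrist patch t [37.91540387 57.52872484] y [-42.47800982  46.51757968]
wrist board ((541.9284057617188, 58.884521484375), (365.29248046875, 110.44354248046875), 78.52425384521484)
top grip 0
top bar 139 [58.7 -0.3] [34.2 61.4] 88.4 t [29.4 88.3] y [-17.6  15.2] z 0.072
  yaw -0.783740270213226
top endjaw 125 [74.6 -0.8] [34.2 29.5] 88.0 t [60.3 88.3] y [-18.   15.3] z 0.076
top trig 0
top patch t [36.77531154 56.84140315] y [-43.32767808  40.35682738]
top board ((545.962158203125, 79.37896728515625), (450.4310302734375, 109.99745178222656), 78.6221923828125)
```

View pics/wrist13.png

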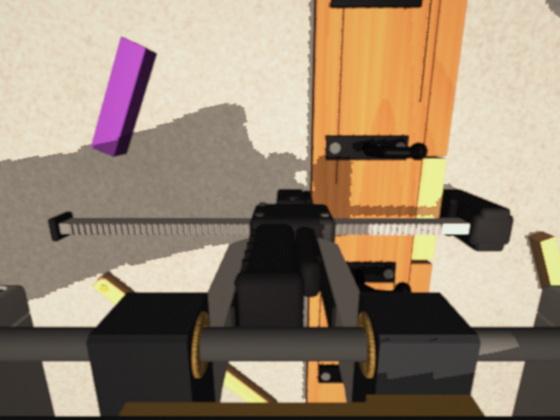

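The patch is nearly flush: board edge ~58, patch ~57.5 in the old frame, because the clamp also slid the board ~3 mm. The trigger bottomed out rather than stalling, so I release and squeeze again to get real pressure.

```bash
python3 -m jog '1 0 -1 0 0 0 0.2;4 -1 -1 0 0 0 0.2;7 -1 -1 0 0 0 0.2;9 -2 -1 0 0 0 0.2;10 -2 -1 0 0 0 0.2;10 -2 -1 0 0 0 0.2' 20; python3 -m jog '0 0 0 0 0 0 1;-1 0 0 0 0 0 1;-2 0 0 0 0 0 1;-2 0 0 0 0 0 1;-2 0 0 0 0 0 1' 20; python3 m.py wrist,top 14
```

```text
time_s: 18.72
ee_pos: [0.4789, 0.0933, 0.1093]
eef_rot: [-1.575, 0.003, -1.771]
force: [0.1, 0.1, 0.6]
grip_width: 0.0735
time_s: 19.13
ee_pos: [0.4784, 0.0933, 0.1104]
eef_rot: [-1.57, 0.004, -1.771]
force: [6.3, -1.3, 4.3]
grip_width: 0.059
tcp [0.47838921 0.09330373 0.11040634] [ -89.96956886    0.23085817 -101.44993047] [ 6.34925193 -1.30590383  4.29338354] 0.058969681121223416
tcp in board -66.0636733032667 0.8297810136244959
wrist grip 5731 [-66.3   2.4] [26.1 83.4] 86.0 t [-106.4  -25.3] y [-7.3 15.3] z 0.18
wrist bar 8690 [-78.5   0.8] [ 33.8 334.4] 89.9 t [-242.9   85.5] y [-14.2  16.9] z 0.072
  yaw 0.058902790851325215
wrist endjaw 2405 [74.4  0.4] [28.7 33.8] 0.1 t [60.1 87.3] y [-15.9  17.2] z 0.073
wrist trig 3929 [-66.3   3. ] [20.4 82.7] 86.3 t [-106.5  -25.4] y [-7.3 13.7] z 0.155
wrist patch t [37.92332585 57.22503684] y [-42.56492806  46.46165476]
wrist board ((541.415771484375, 57.43595886230469), (366.8870544433594, 110.19745635986328), 78.50057983398438)
top grip 0
top bar 114 [-3.4 -3.2] [185.2  33.6] 1.7 t [39.5 88.9] y [-17.6  15.1] z 0.072
  yaw 2.850964078042916
top endjaw 122 [74.6 -0.9] [29.4 33.8] 0.8 t [60.3 88.8] y [-17.7  15.3] z 0.079
top trig 0
top patch t [38.47043597 57.23686984] y [-42.75043931  43.91438432]
top board ((545.7962646484375, 78.95571899414062), (449.8387756347656, 110.25486755371094), 78.62593078613281)
```

View pics/wrist14.png

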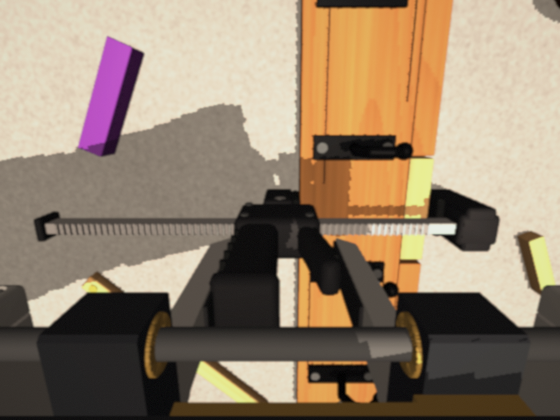

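```bash
python3 -m jog '1 0 0 0 0 0 1;1 0 0 0 0 0 1;1 0 0 0 0 0 1;1 0 0 0 0 0 1;1 0 0 0 0 0 1;1 0 0 0 0 0 1' 23; python3 - <<'E'
from h import *
# board far edge vs patch outer edge from wrist: colour profile in top-face points
yb=np.radians(-11.34); ex=np.array([np.cos(yb),np.sin(yb)]); ey=np.array([-ex[1],ex[0]]); b=np.array([.543,.0795])
c=shot('wrist','w15.png');P,uv=pts(c)
t=(P[:,:2]-b)@ex*1000; y=(P[:,:2]-b)@ey*1000
top=(P[:,2]>.019)&(P[:,2]<.030)
# fit
E=[]
for y0 in range(-110,130,6):
    k=top&(abs(y-y0)<3)&(t>0)&(t<90)
    if k.sum()>5: E.append((y0,np.percentile(t[k],98.5)))
for e in E: print(e[0],round(e[1],1),end=' | ')
c=shot('scene','s15.png'); a=c['img'][150:290,200:400,::-1];cv2.imwrite('pics/s15c.png',cv2.resize(a,None,fx=4,fy=4,interpolation=cv2.INTER_CUBIC))
w=cv2.imread('pics/w15.png')[80:330,270:530]; cv2.imwrite('pics/w15c.png',cv2.resize(w,None,fx=2.4,fy=2.4,interpolation=cv2.INTER_CUBIC))
E
```

```text
time_s: 19.93
ee_pos: [0.4788, 0.0934, 0.1104]
eef_rot: [-1.571, 0.004, -1.77]
force: [-5.5, -0.4, 4.8]
grip_width: 0.0589
-92 39.2 | -86 39.7 | -80 39.0 | -74 56.4 | -68 56.9 | -62 56.6 | -56 56.7 | -50 56.5 | -44 56.0 | -38 56.7 | -32 56.4 | -26 56.3 | -20 56.4 | -2 58.0 | 4 58.1 | 10 58.0 | 16 80.6 | 22 56.6 | 28 56.6 | 34 56.8 | 40 56.4 | 46 56.5 | 52 56.9 | 58 56.7 | 64 56.7 | 70 56.6 | 76 56.7 | 82 56.7 | 88 56.7 | 94 56.5 | 100 56.8 | 106 56.5 | 112 56.6 | 118 56.6 | 124 56.6 |
```

View pics/w15c.png

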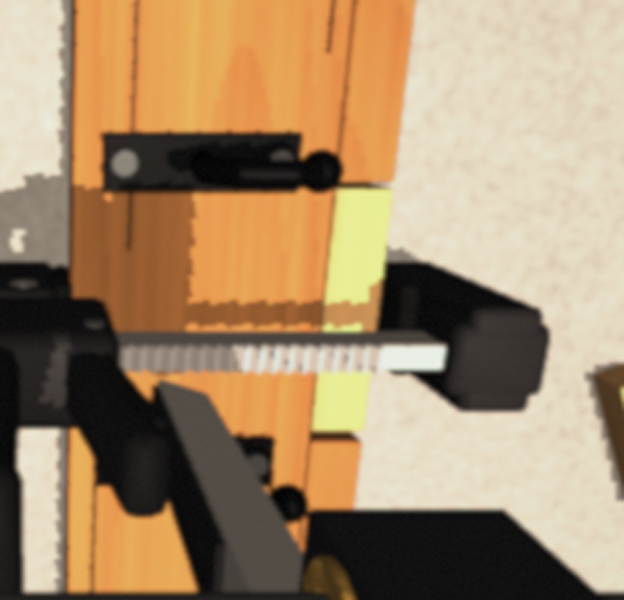

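View pics/s15c.png

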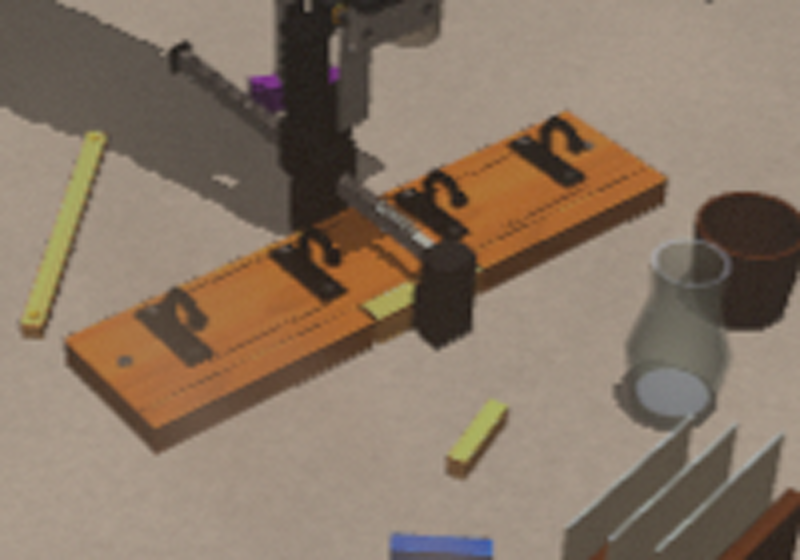

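The patch edge (56.4–56.7) is flush with the board edge (56.6), and the trigger is stalled at 59 mm. I'll ease the small side load, settle at 25 N (about 40 N at the jaw), and check.

```bash
python3 -m jog '-0.5 0 0 0 0 0 1;-0.5 0 0 0 0 0 1;-0.5 0 0 0 0 0 1;-0.5 0 0 0 0 0 1;-0.5 0 0 0 0 0 1;-0.5 0 0 0 0 0 1;-0.5 0 0 0 0 0 1;-0.5 0 0 0 0 0 1' 25; python3 - <<'E'
from h import *
c=camera('top'); 
for t in ['cup','vase','glue']:
    for d in masks_of(t,'top')[:1]:
        P,_=pts(c,d['mask']); print(t,np.round(np.median(P,0),3),d['extent'])
c=shot('wrist','w16.png');P,uv=pts(c)
yb=np.radians(-11.34); ex=np.array([np.cos(yb),np.sin(yb)]); ey=np.array([-ex[1],ex[0]]); b=np.array([.543,.0795])
t=(P[:,:2]-b)@ex*1000; y=(P[:,:2]-b)@ey*1000
top=(P[:,2]>.019)&(P[:,2]<.030)
for y0 in [-65,-35,-25,30,40,60,80]:
    k=top&(abs(y-y0)<4)&(t>0)&(t<90); print(y0,k.sum(),round(np.percentile(t[k],98.5),1))
o=get_obs(); print(o['force'],o['grip_width'],o['time_s'])
E
```

```text
time_s: 20.7
ee_pos: [0.4784, 0.0934, 0.1105]
eef_rot: [-1.571, 0.004, -1.77]
force: [1.0, -0.0, 0.7]
grip_width: 0.0581
cup [0.755 0.234 0.023] [183.7, 123.6, 210.9, 153.3]
vase [0.769 0.11  0.067] [228.1, 115.3, 250.7, 142.0]
glue [0.355 0.332 0.089] [146.6, 265.3, 164.3, 276.1]
-65 263 56.9
-35 529 56.6
-25 561 56.4
30 650 56.4
40 677 56.3
60 608 56.6
80 795 56.5
[1.07845948 0.16226546 1.45033867] 0.0583670215004952 20.95
```

The patch is flush, the hold is steady, the wrist load is close to zero, and the cup, vase and glue bottle haven't moved. Handing in.

```bash
python3 -c "
from station import hand_in; print(hand_in())"
```

```text
the job is handed in; nothing more can be done
None
```

The patch is clamped flush in the notch, and I handed in at about 21 s with the trigger still squeezed at 25 N. By your formula that is about 40 N at the jaw, well under the 75 N that would crush the patch.

- **Placing:** I stood the clamp on its jaws across the board at the patch, grip on the near side. The first grasp came away empty because I lifted before the fingers had closed. A re-check showed the clamp hadn't moved, and the second grasp held.
- **Pumping:** Four full strokes closed the jaws, and a fifth squeeze stalled at about 58 mm. The fourth stroke bottomed out instead of stalling and slid the board and clamp about 2–3 mm away from the robot.
- **Last checks:** The patch edge measured 56.3–56.6 mm against 56.5–56.9 mm for the board edge, so it is flush within what I can measure. The load on the wrist was about 1–2 N. The cup, vase and glue bottle measured within about 4 mm of their first positions, which is measurement noise.

No check failed. The jaw force comes from your formula; I had no direct reading of it.

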